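# Index the leaning drill jig and pin it

## Task

Set the leaning drill jig for its last hole: turn the square aluminium workpiece, with the index plate it is clamped to, until its blue marked-out face looks squarely into the brass drill bush, and lock the plate there with the red-knobbed index pin from the wooden tool block, through the hole in the plate into the hole in the base, fully home with its collar down on the plate. Leave the other tools in the block and the things on the bench where they are.

Things in the scene. Friction and masses are not known exactly. Their poses are not given: they have to be found in the camera images.
- jig_base: Fixed drill jig: green foot 190 x 172 mm, side cheeks, and a grey slope plate (160 mm wide, 12 mm thick) facing up and roughly to the robot's right. Origin: on the bench under the point where the index axis meets the slope's face, 75 mm up. z up; the slope rises along +x. The index axis leans 35 degrees from vertical towards -x. All that is 'above the slope' is measured along that axis.
- drill_bush: Brass drill bush, fixed in a black bracket (50 mm wide, 44 mm high above the slope) at the slope's upper end. Origin: its outer end, 89 mm up the slope from the index axis, 28 mm above the slope. z along the index axis; x up the slope, along the bush. The 18 mm tube reaches from there down to 31 mm from the axis, so only what is over 44 mm above the slope swings clear of bush and bracket.
- index_bush: Index hole in the jig's slope plate: 11.5 mm diameter, right through 12 mm, nothing behind it. Origin: centre of its mouth in the slope's face, under the index plate, 56 mm from the index axis on the jig's -y side (away from the robot). z along the index axis, up and out of the slope; x up the slope; y level.
- index_plate (a joint): Angle of the index plate with the workpiece about the index axis, rad, counter-clockwise positive seen from above; 0 = blue face squarely towards the drill bush, holes of plate and base in line. Starts between -1.35 and -0.45. Turns freely from -3.1 to 3.1, no detents, no spring; friction (0.12 N m) holds it where it is left.
- work_grip (a point): Point on the index axis to grip the workpiece at, 68 mm above the slope. Turns with the plate: z along the index axis, x out of the blue face. The workpiece: 40 x 40 mm square aluminium post clamped upright on the plate, from 13 to 78 mm above the slope, with a 22 mm washer and a screw head on top, up to 85 mm. One face and its top edge are blue; the other three have a drilled hole near the foot.
- plate_hole (a point): Index hole of the plate, at its top face (11 mm above the slope): the one that comes over the base's hole when the blue face meets the bush. Turns with the plate, axes as work_grip. The plate is an aluminium octagon 136 mm across flats, 10 mm thick, 1 mm off the slope, with four such holes (11.5 mm, through, ringed black) 56 mm from the axis, one in front of each face; this one is on the -y side.
- blue_face (a point): Point in the middle of the blue face where the hole will be drilled: 20 mm from the index axis, 28 mm above the slope, on the bush's centre line when the plate stands at 0.
- tool_block: Fixed wooden block 60 (x) x 180 (y) x 45 mm high with three holes 12 mm in diameter and 36 mm deep in a row along its y, at -60, 0 and 60 mm; one tool stands in each, in any order. Origin: centre of its underside, z up.
- index_pin: The loose index pin, upright in the tool block. Steel shank 10 mm in diameter, 32 mm long, its last 8 mm tapering to 4 mm; steel collar 22 mm in diameter, 4 mm thick; red round knob 17 mm in diameter, from 4 to 50 mm above the collar's underside. 45 g. Origin: centre of the collar's underside (at the block's top while it stands there); z along the pin towards the knob. Its yaw means nothing.
- deburrer: Deburring tool with a blue handle, 82 mm high above its collar, standing in the tool block: leave it.
- plug_gauge: Plug gauge with a yellow handle and a steel end, 57 mm high above its collar, standing in the tool block: leave it.
- finished_a: Finished aluminium post, 40 x 40 x 65 mm, loose on the bench: leave it. Origin: centre of its underside.
- finished_b: Another finished post, the same size: leave it.
- cordless_drill: Lime and black cordless drill lying on its side, about 240 x 200 x 62 mm: leave it.
- drink_can: Silver drink can, 66 mm in diameter, 115 mm high: leave it. Origin: centre of its underside.
- screwdriver: Screwdriver with an orange handle, 200 mm long, lying on the bench: leave it.
- screw_tub: Clear tub of screws with a black lid, 118 x 158 x 70 mm: leave it. Origin: centre of its underside.

How it is judged:
By the outcome, as a careful person would: the job done as asked, in the order asked, and still so for the second after the job is handed in, with the robot touching nothing.
It also fails if it takes over 58 s, if anything falls off the work surface, if the arm or the gripper's body presses on something with over 40 N, if the wrist force passes 120 N, or if a joint passes its speed limit or range.

## Robot

A 6-joint arm with a two-finger parallel gripper is mounted at the origin on the work surface. World frame = base frame: x ahead of the robot, y to its left, z up, the work surface at z = 0. Lengths are in m, angles in rad, forces in N, time in s.
With the tool pointing down it reaches from about 0.35 to 0.775 m from the base axis. Payload 5.5 kg.
Tool frame: the origin (TCP) lies midway between the tips of the shut fingers; the grasp point (between the pads) lies 19 mm behind it; z points along the fingers, y is the line along which they close (so a half turn about z gives the same grasp; the last joint's range is limited). The gripper opens to 85 mm and grips with 20 to 120 N. Pads are 22 mm wide; open, the fingers measure 114 mm over their backs; the gripper's body (76 mm by 85 mm) begins 54 mm behind the grasp point. The pads swing forward as they close: fully open they stand 13 mm farther back than shut.
Start: joints at [0.988, 0.313, 0.046, 1.304, 0, 1.431], TCP at [0.246, 0.52, 0.231] pointing down, gripper open.
Joint ranges: [-2.76, 2.76], [-0.86, 1.69], [-1.03, 1.26], [-2.2, 2.34], [-1.47, 1.5], [-3.14, 3.14]. Speed limits (rad/s): [2.57, 2.57, 3.14, 3.14, 3.14, 3.14].

## Interface

Orientations are given as a unit quaternion [w, x, y, z].
In Python, from workcell import get_state, read_camera, camera_info, hand_in, recognise gives the robot as it stands.
- The arm moves only by the tool arm_command, never from a script. Its argument "moves" is one flat list of numbers, 7 for each row, row after row: the opening, from -1 (shut) to 1 (fully open), then the shift along the tool's x, y, z in mm, then the turn, a rotation vector about the tool's x, y, z in rad. A call has 1 to 8 rows; each row shifts and turns the commanded pose from where the row before left it, along the tool's axes as they then stand; what a row does not reach is not made up. A row lasts 1/8 s, in which the tool goes at most 62.5 mm and 10.7 degrees, less where a joint would pass 70% of its speed; a pose out of reach is approached as far as the arm can. A call with a gripper value outside its range is refused whole. The fingers move at their own pace and stop on an object; "newtons" is the grip in N (left out, the last holds). Time passes only in rows, so rows that do not move let the fingers close. It gives the time, the measured TCP pose, the force, the opening and the grip force at its end, in the units of the state.
- get_state(): the state, without advancing time (a new reading comes with each control period).
- read_camera(name): name is "side" or "top" or "wrist"; returns (picture, depth): 384x512x3 uint8, blue, green, red; 384x512 float32, m along the optical axis (not along the pixel's ray), 0 where there is no reading.
- camera_info(name): a dict with "fovy" (degrees; the focal length in pixels is half the picture's height over the tangent of half this angle, whatever the lens; pixels are square), "cx", "cy" (the principal point, pixels), "eye" and "orientation" of the camera in the world; the wrist camera has in their place "tool_from_camera" (4x4, takes a point from camera to tool coordinates, whose origin is the TCP and whose axes are the flange's). Camera axes: x right, y down, z forward; pixel columns grow to the right and rows downward; lengths in m; the calibration is good to about 2 mm. A picture is of the moment at which its call begins: read the wrist's pose just before it. camera_info takes no time and is no camera call.
- hand_in(): hands the job in; it is judged then, once.
Trained networks look in the newest picture that a camera, given by its name, has taken for a name from the list of things; names that differ only in an ending like _2 or _b are one class to them, and where a whole thing is asked for, a point or a joint stands for the part that bears it (a point fixed in the world has none). Each returns a list of dicts, best first, with "confidence" (0 to 1); they miss things now and then, are a little off and sometimes report something else, mostly with a low value. They report only what shows in the picture. A call takes as long as a camera call.
- recognise(camera, label): "point" ([column, row] in pixels, amid what is visible of it).
The state is a dict: "clock": time; "joint_pos": joint angles; "qvel": joint speeds; "tau": joint torques, N m; "tcp_pos": TCP position; "orientation": TCP orientation; "wrist_force": force on the tool from outside, world axes, zero at the start; "ft_torque": the same for the moment, N m; "finger_gap": finger opening in m; "grip_force": force on a finger pad.
Only numpy, scipy, OpenCV 4.12 (cv2) and the standard library are available. Lean on these libraries where they do the work, as an engineer would, in place of code of your own. Each camera call takes 0.05 s, during which the arm holds its last target. There are 200 camera calls.

## Working session

There is one attempt and no reset: what is moved stays moved. The work goes in short steps, Python scripts to look and compute and a tool call to move; the robot and the scene stay as the last step left them, time stands still between calls to the robot, and variables do not carry over. Pictures are saved under pics/ and viewed, at most 11 in all, crops included, and the job is handed in when it is done.

Besides the shell and the picture viewer there is one more tool, called in YAML: its name, and indented under it one key for each argument. arm_command: Moves the arm, as the interface text tells. Its arguments: {"type":"object","properties":{"moves":{"type":"array"},"newtons":{"type":"number"}},"required":["moves"]}

```bash
ls; mkdir -p pics; python3 - <<'E'
from workcell import *
import cv2,numpy as np
s=get_state();print(s)
ims=[]
for c in ("side","top"):
    im,d=read_camera(c);ims.append(im);np.savez(f"pics/{c}0.npz",im=im,d=d)
    print(c,camera_info(c))
    for l in ["jig_base","drill_bush","index_plate","tool_block","index_pin","deburrer","plug_gauge","plate_hole","work_grip","blue_face","drink_can","finished_a","screw_tub","cordless_drill"]:
        r=recognise(c,l)
        print(c,l,[(np.round(x["point"],1).tolist(),round(x["confidence"],2)) for x in r[:3]])
cv2.imwrite("pics/side0.png",cv2.resize(ims[0],(800,600)));cv2.imwrite("pics/top0.png",cv2.resize(ims[1],(800,600)))
print(camera_info("wrist"))
E
```

```text
pics
{'clock': 0.0, 'joint_pos': array([9.88407188e-01, 3.14016136e-01, 4.50016457e-02, 1.30356731e+00,
       1.11638964e-05, 1.43119359e+00]), 'qvel': array([ 1.20290092e-03, -9.45498437e-06, -5.89637010e-04,  3.98872155e-04,
       -2.60101974e-04, -1.85498895e-03]), 'tau': array([ 1.33966256e-03, -4.80621278e+01,  2.98536086e+01,  1.93456892e-02,
       -1.57143127e-04, -5.57265295e-06]), 'tcp_pos': array([0.24610138, 0.5191352 , 0.23040916]), 'orientation': array([-3.20541909e-04,  2.19588950e-01,  9.75592075e-01, -8.33223310e-04]), 'wrist_force': array([0.03263726, 0.8065896 , 0.20187689]), 'ft_torque': array([0.00946161, 0.0069665 , 0.04754775]), 'grip_force': 0.0, 'finger_gap': 0.08535655868187973}
side {'fovy': 51.80239544630611, 'cx': 254.17322061245062, 'cy': 198.34643637289028, 'eye': array([ 0.39624459, -0.95638211,  0.87512672]), 'orientation': array([-0.43795168,  0.8918144 , -0.10367898,  0.0460007 ])}
side jig_base [([233.8, 202.5], 0.82)]
side drill_bush [([297.6, 209.0], 0.55), ([257.6, 298.6], 0.16)]
side index_plate [([236.1, 197.1], 0.79), ([243.4, 142.9], 0.39)
[... 1197 characters left out ...]
7], 0.97)]
top blue_face []
top drink_can [([305.6, 145.2], 0.79), ([133.2, 251.5], 0.34)]
top finished_a [([248.4, 140.3], 0.82), ([202.6, 136.7], 0.68), ([224.7, 203.0], 0.37)]
top screw_tub [([412.0, 173.7], 0.61)]
top cordless_drill [([86.7, 169.1], 0.9)]
{'fovy': 67.39774324855534, 'cx': 256.8964915541774, 'cy': 192.30678887605114, 'tool_from_camera': array([[-1.45616313e-03, -9.52371000e-01, -3.04938284e-01,
         7.96907444e-02],
       [ 9.99998938e-01, -1.40319759e-03, -3.92856188e-04,
         1.26939016e-03],
       [-5.37438258e-05, -3.04938532e-01,  9.52372033e-01,
        -1.43311059e-01],
       [ 0.00000000e+00,  0.00000000e+00,  0.00000000e+00,
         1.00000000e+00]])}
```

View pics/side0.png

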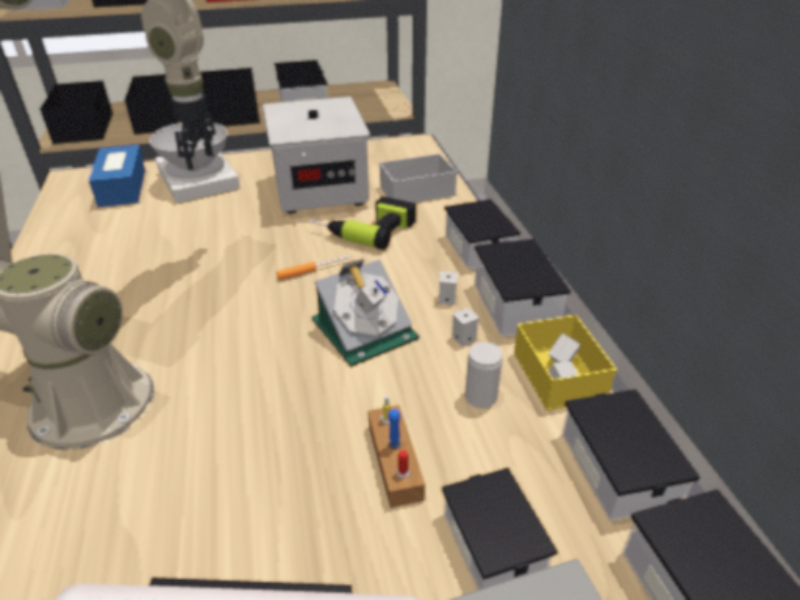

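View pics/top0.png

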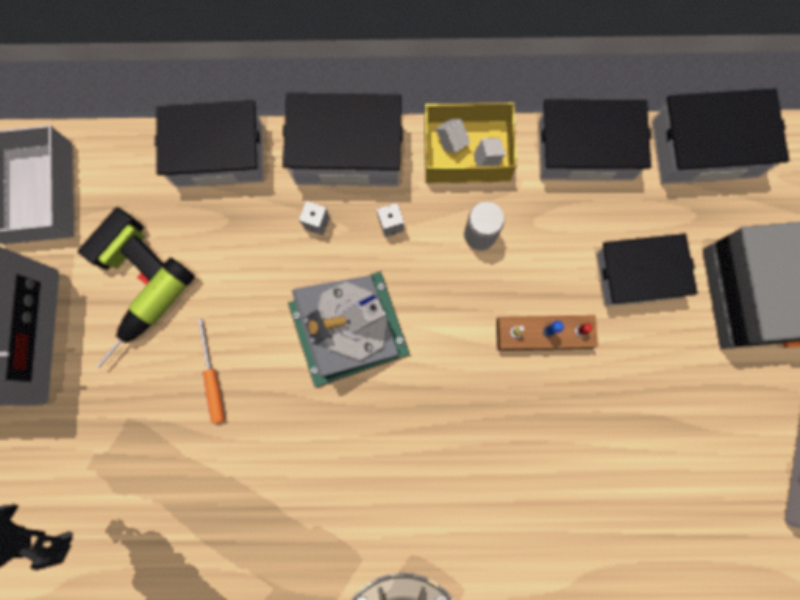

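The side picture shows the jig around (365,310) in the 800 px image, with the block at (397,455) and the red pin at its right/near end (403,462). In the top picture (up = +x, left = +y), the bush is at (315,325), the blue edge at (368,300) and the red pin at (586,328), at the block's −y end.

```bash
cat > h.py <<'E'
import numpy as np,cv2
from scipy.spatial.transform import Rotation as R
from workcell import *
def rot(q): return R.from_quat([q[1],q[2],q[3],q[0]]).as_matrix()
def pose(c,s=None):
    "world_from_camera R,t, K"
    i=camera_info(c); f=192/np.tan(np.radians(i["fovy"]/2)); K=np.array([[f,0,i["cx"]],[0,f,i["cy"]],[0,0,1]])
    if c=="wrist":
        T=np.eye(4);T[:3,:3]=rot(s["orientation"]);T[:3,3]=s["tcp_pos"];T=T@i["tool_from_camera"];return T[:3,:3],T[:3,3],K
    return rot(i["orientation"]),np.array(i["eye"]),K
def cloud(d,P):
    Rc,t,K=P;v,u=np.mgrid[:d.shape[0],:d.shape[1]]
    p=np.stack([(u-K[0,2])/K[0,0]*d,(v-K[1,2])/K[1,1]*d,d],-1)
    w=p@Rc.T+t; w[d<=0]=np.nan; return w
def proj(p,P):
    Rc,t,K=P;q=(np.atleast_2d(p)-t)@Rc@K.T;return q[:,:2]/q[:,2:]
def tri(obs):
    "obs: list of (pixel,P): least squares ray crossing"
    A=0;b=0
    for (u,v),(Rc,t,K) in obs:
        r=Rc@np.linalg.inv(K)@[u,v,1];r/=np.linalg.norm(r);M=np.eye(3)-np.outer(r,r);A=A+M;b=b+M@t
    return np.linalg.solve(A,b)
E
python3 - <<'E'
from h import *
P={c:pose(c) for c in("top","side")};D={c:np.load(f"pics/{c}0.npz") for c in P}
W={c:cloud(D[c]["d"],P[c]) for c in P}
pts={"pin":([373.7,211.3],[257.6,295.6]),"deb":([351.5,211],[251.2,272.3]),"gauge":([329.1,211.8],[246.5,260.5]),"post":([224.7,202.7],[235.4,194.1]),"block":([348,215.2],[251.9,297.5]),"can":([305.6,145.2],[307.4,238.3])}
for k,(a,b) in pts.items():
    wt=W["top"][int(a[1]),int(a[0])];ws=W["side"][int(b[1]),int(b[0])]
    x=tri([(a,P["top"]),(b,P["side"])]);print(k,"topdepth",wt.round(3),"sidedepth",ws.round(3),"tri",x.round(3))
for c in P:
    w=W[c]; 
    m=(abs(w[...,0]-.38)<.12)&(abs(w[...,1]-.1)<.13)&(w[...,2]>.02)&(w[...,2]<.17)
    p=w[m]; best=None;rng=np.random.default_rng(0)
    for _ in range(3000):
        a=p[rng.choice(len(p),3,False)];n=np.cross(a[1]-a[0],a[2]-a[0]);l=np.linalg.norm(n)
        if l<1e-5: continue
        n/=l;n*=np.sign(n[2])
        if abs(n[2]-np.cos(np.radians(35)))>.08: continue
        k=abs((p-a[0])@n)<.003
        if best is None or k.sum()>best.sum():best=k
    q=p[best];ctr=q.mean(0);n=np.linalg.svd(q-ctr)[2][2];n*=np.sign(n[2])
    print(c,m.sum(),best.sum(),ctr.round(3),n.round(3),"lean",np.degrees(np.arccos(n[2])).round(1),"yaw",np.arctan2(-n[1],-n[0]).round(3), q.min(0).round(3),q.max(0).round(3))
    print("ground",np.nanmedian(w[...,2]))
E
```

```text
pin topdepth [ 0.538 -0.327  0.092] sidedepth [ 0.538 -0.345  0.087] tri [ 0.541 -0.335  0.071]
deb topdepth [ 0.539 -0.266  0.094] sidedepth [ 0.537 -0.283  0.103] tri [ 0.54  -0.269  0.086]
gauge topdepth [ 0.541 -0.208  0.081] sidedepth [ 0.537 -0.22   0.083] tri [ 0.54 -0.21  0.07]
post topdepth [0.564 0.082 0.122] sidedepth [0.558 0.046 0.109] tri [0.567 0.084 0.079]
block topdepth [ 0.533 -0.267  0.049] sidedepth [ 0.529 -0.315  0.044] tri [ 0.538 -0.279 -0.005]
can topdepth [ 0.724 -0.143  0.113] sidedepth [ 0.721 -0.188  0.094] tri [ 0.739 -0.151  0.056]
top 456 302 [0.486 0.101 0.099] [ 0.201 -0.54   0.817] lean 35.2 yaw 1.927 [0.463 0.017 0.039] [0.5   0.143 0.126]
ground -0.0007891806097681808
side 463 189 [0.486 0.093 0.095] [ 0.14  -0.558  0.818] lean 35.1 yaw 1.816 [0.463 0.015 0.036] [0.5   0.139 0.127]
ground 0.001795722659381771
```

```bash
cat >> h.py <<'E'
def T(Rm,p): M=np.eye(4);M[:3,:3]=Rm;M[:3,3]=p;return M
def cur(s=None):
    s=s or get_state();return T(rot(s["orientation"]),s["tcp_pos"])
def plan(A,B,n=None,vmax=60,wmax=.18):
    "n equal body-frame rows (mm, rad) from A to B"
    from scipy.linalg import logm,expm
    X=np.linalg.inv(A)@B;L=np.real(logm(X))
    if n is None: n=int(np.ceil(max(np.linalg.norm(X[:3,3])*1e3/vmax,R.from_matrix(X[:3,:3]).magnitude()/wmax,1)))
    D=expm(L/n);print("rows",n,"shift",(D[:3,3]*1e3).round(2).tolist(),"turn",R.from_matrix(D[:3,:3]).as_rotvec().round(4).tolist())
    M=A.copy();path=[]
    for _ in range(n): M=M@D;path.append(M[:3,3].round(3).tolist())
    print("path",path);return D,n
def jig(c,yaw):
    "world_from_slope frame: origin on slope face at index axis, z index axis, x up slope"
    a=np.radians(35);x=np.array([np.cos(a)*np.cos(yaw),np.cos(a)*np.sin(yaw),np.sin(a)]);z=np.array([-np.sin(a)*np.cos(yaw),-np.sin(a)*np.sin(yaw),np.cos(a)])
    return T(np.stack([x,np.cross(z,x),z],1),c)
def tool_in_slope(phi,x,y,z):
    "tool pointing down the index axis, tool x at angle phi in slope frame"
    X=np.array([np.cos(phi),np.sin(phi),0]);Z=np.array([0,0,-1.]);return T(np.stack([X,np.cross(Z,X),Z],1),[x,y,z])
E
python3 - <<'E'
from h import *
for c in("top","side"):
    P=pose(c);w=cloud(np.load(f"pics/{c}0.npz")["d"],P)
    m=(abs(w[...,0]-.55)<.15)&(abs(w[...,1]-.1)<.15)&(w[...,2]>.02)&(w[...,2]<.17)
    p=w[m];best=None;rng=np.random.default_rng(0)
    for _ in range(4000):
        a=p[rng.choice(len(p),3,False)];n=np.cross(a[1]-a[0],a[2]-a[0]);l=np.linalg.norm(n)
        if l<1e-5: continue
        n/=l;n*=np.sign(n[2])
        if abs(n[2]-.819)>.06: continue
        k=abs((p-a[0])@n)<.006
        if best is None or k.sum()>best.sum():best=k
    q=p[best];ctr=(q.min(0)+q.max(0))/2;n=np.linalg.svd(q-q.mean(0))[2][2];n*=np.sign(n[2]);yaw=np.arctan2(-n[1],-n[0])
    print(c,m.sum(),best.sum(),q.mean(0).round(3),ctr.round(3),n.round(3),"yaw",yaw.round(3),q.min(0).round(3),q.max(0).round(3))
# plate center guess: height 75 point -> from tri post(68..80 above slope)
yaw=1.87
for z in(60,80):print(z,(np.array([.565,.083,0])-jig([0,0,0],yaw)[:3,2]*z/1e3*[1,1,0]).round(3))
J=jig([.545,.115,.075],yaw);B=J@tool_in_slope(-1.2,0,0,.165)
print(B.round(3));plan(cur(),B)
E
```

```text
top 3006 1530 [0.551 0.104 0.094] [0.548 0.103 0.086] [ 0.153 -0.468  0.87 ] yaw 1.887 [0.463 0.023 0.042] [0.634 0.183 0.13 ]
side 2429 1087 [0.551 0.088 0.086] [0.55  0.1   0.083] [ 0.153 -0.484  0.862] yaw 1.877 [0.463 0.018 0.039] [0.638 0.181 0.127]
60 [0.555 0.116 0.   ]
80 [0.551 0.127 0.   ]
[[ 0.803  0.571 -0.169  0.573]
 [ 0.558 -0.623  0.548  0.025]
 [ 0.208 -0.535 -0.819  0.21 ]
 [ 0.     0.     0.     1.   ]]
rows 12 shift [-53.83, 20.29, -14.2] turn [0.0112, 0.0595, 0.163]
path [[0.304, 0.515, 0.246], [0.36, 0.501, 0.256], [0.414, 0.477, 0.263], [0.464, 0.445, 0.267], [0.508, 0.406, 0.268], [0.545, 0.359, 0.265], [0.574, 0.308, 0.26], [0.593, 0.253, 0.252], [0.603, 0.195, 0.243], [0.603, 0.137, 0.232], [0.593, 0.079, 0.221], [0.573, 0.025, 0.21]]
```

arm_command:
  moves: [1,-53.8,20.3,-14.2,0.011,0.06,0.163,1,-53.8,20.3,-14.2,0.011,0.06,0.163,1,-53.8,20.3,-14.2,0.011,0.06,0.163,1,-53.8,20.3,-14.2,0.011,0.06,0.163,1,-53.8,20.3,-14.2,0.011,0.06,0.163,1,-53.8,20.3,-14.2,0.011,0.06,0.163,1,-53.8,20.3,-14.2,0.011,0.06,0.163,1,-53.8,20.3,-14.2,0.011,0.06,0.163]

```text
clock: 2.5
tcp_pos: [0.5947, 0.2509, 0.2505]
orientation: [-0.225, 0.756, 0.615, 0.009]
wrist_force: [0.5, -0.4, -1.0]
finger_gap: 0.0855
grip_force: 0.0
```

arm_command:
  moves: [1,-53.8,20.3,-14.2,0.011,0.06,0.163,1,-53.8,20.3,-14.2,0.011,0.06,0.163,1,-53.8,20.3,-14.2,0.011,0.06,0.163,1,-53.8,20.3,-14.2,0.011,0.06,0.163,1,0,0,0,0,0,0]

```text
clock: 3.12
tcp_pos: [0.5711, 0.0201, 0.2068]
orientation: [-0.303, 0.902, 0.308, 0.012]
wrist_force: [0.1, 0.3, 0.6]
finger_gap: 0.0853
grip_force: 0.0
```

```bash
python3 - <<'E'
from h import *
s=get_state();im,d=read_camera("wrist");np.savez("pics/w1.npz",im=im,d=d,R=cur(s));print(s["clock"],s["joint_pos"].round(3));print(cur(s).round(3))
for l in ["index_plate","plate_hole","work_grip","blue_face","drill_bush"]:
    print(l,[(np.round(x["point"],1).tolist(),round(x["confidence"],2)) for x in recognise("wrist",l)[:4]])
cv2.imwrite("pics/w1.png",cv2.resize(im,(800,600)))
E
```

```text
3.125 [-0.357  0.579  0.234  1.63   0.48   2.026]
[[ 0.81   0.563 -0.165  0.571]
 [ 0.548 -0.626  0.555  0.02 ]
 [ 0.208 -0.54  -0.816  0.207]
 [ 0.     0.     0.     1.   ]]
index_plate [([283.4, 178.6], 0.87)]
plate_hole [([284.8, 176.2], 0.91)]
work_grip [([284.6, 180.1], 0.86)]
blue_face [([282.8, 177.6], 0.9)]
drill_bush [([186.1, 152.8], 0.7)]
```

View pics/w1.png

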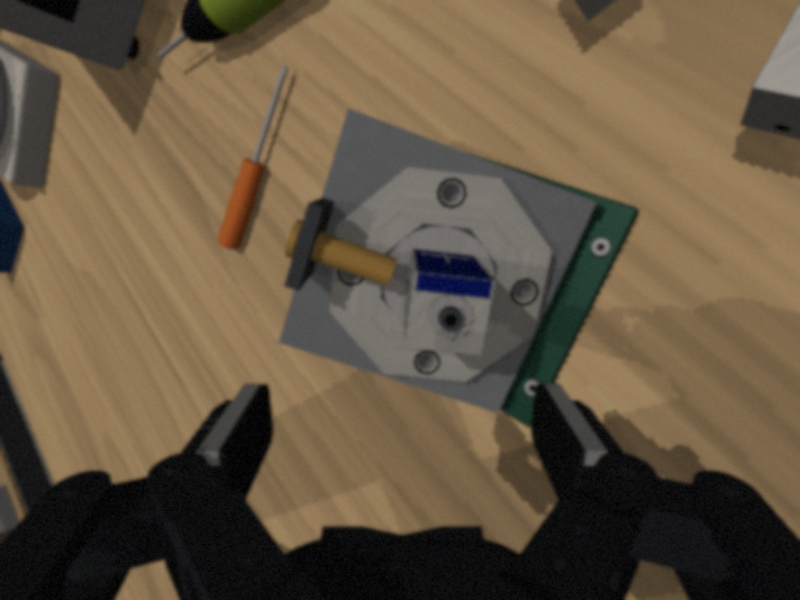

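Wrist view (800 px): brass bush points in from the left, ending at (392,268). The blue face looks up the picture; the screw head is at (452,318). The plate holes are at (452,192), (525,291), (427,362) and (349,272). The wanted hole is the right one, (525,291).

```bash
cat >> h.py <<'E'
def dark(im,c,r=9):
    "centroid of the dark ring blob near pixel c"
    g=cv2.cvtColor(im,cv2.COLOR_BGR2GRAY).astype(float);c=np.array(c,float)
    for _ in range(4):
        x0,y0=np.round(c).astype(int)-r;w=g[y0:y0+2*r+1,x0:x0+2*r+1]
        v,u=np.mgrid[:w.shape[0],:w.shape[1]];k=np.clip(np.median(w)-15-w,0,40)*(((u-r)**2+(v-r)**2)<=r*r)
        if k.sum()==0:return c
        c=np.array([x0+(u*k).sum()/k.sum(),y0+(v*k).sum()/k.sum()])
    return c
E
python3 - <<'E'
from h import *
from scipy.optimize import least_squares
z=np.load("pics/w1.npz");im,d,A=z["im"],z["d"],z["R"]
i=camera_info("wrist");f=192/np.tan(np.radians(i["fovy"]/2));K=np.array([[f,0,i["cx"]],[0,f,i["cy"]],[0,0,1]])
M=A@i["tool_from_camera"];P=(M[:3,:3],M[:3,3],K)
g=np.array([[452,192],[525,291],[427,362],[349,272],[452,318]])*.64
h=np.array([dark(im,c,8) for c in g]);print((h/.64).round(1).tolist())
w=cloud(d,P)
J0=jig([.55,.115,.075],1.88);l=(w-J0[:3,3])@J0[:3,:3]
m=(abs(l[...,2])<.012)&(np.hypot(l[...,0],l[...,1])<.11);q=w[m]
for _ in range(5):
    c=q.mean(0);n=np.linalg.svd(q-c)[2][2];n*=np.sign(n[2]);e=(w[m]-c)@n
    q=w[m][(abs(e-np.median(e))<.0025)]
print("plane",len(q),n.round(3),"lean",np.degrees(np.arccos(n[2])).round(1),"yaw",np.arctan2(-n[1],-n[0]).round(3))
hist=np.histogram(l[...,2][(np.hypot(l[...,0],l[...,1])<.12)],np.arange(-.02,.03,.002));print(hist[0],hist[1].round(3))
def model(v):
    J=jig(v[:3],v[3]);th=v[4]
    a=th+np.array([0,-np.pi/2,np.pi,np.pi/2]);p=np.c_[56e-3*np.cos(a),56e-3*np.sin(a),np.full(4,.011)]
    p=np.r_[p,[[0,0,.085]]];return p@J[:3,:3].T+J[:3,3]
res=lambda v:np.r_[(proj(model(v),P)-h).ravel(),(v[2]-.075)*300,]
s=least_squares(res,[.55,.115,.075,1.88,-1.2]);print(s.x.round(4));print(s.fun.round(2))
s2=least_squares(lambda v:(proj(model(v),P)-h).ravel(),s.x);print("free",s2.x.round(4),s2.fun.round(2))
for k in ([.031,0,.037],[.089,0,.037],[.089,0,.028]):print("bush pix",(proj(jig(s.x[:3],s.x[3])[:3,:3]@np.array(k)+s.x[:3],P)/.64).round(1))
for k in(11,28,44,85): pass
for u,v in h.round().astype(int):print("depth pt in slope frame",((w[v-12 if v>12 else v,u]-s.x[:3])@jig([0,0,0],s.x[3])[:3,:3]).round(4))
E
```

```text
[[446.9, 190.2], [517.2, 288.1], [423.0, 357.2], [343.3, 277.2], [450.1, 319.3]]
plane 120 [-0.092  0.307  0.947] lean 18.7 yaw -1.281
[   5    6    0    0    0    0    0    0    6  138  258  253  193  113
   28    1   11 2573 5927  369   44   42  449 7017] [-0.02  -0.018 -0.016 -0.014 -0.012 -0.01  -0.008 -0.006 -0.004 -0.002
 -0.     0.002  0.004  0.006  0.008  0.01   0.012  0.014  0.016  0.018
  0.02   0.022  0.024  0.026  0.028]
[ 0.5592  0.0915  0.0764  1.8983 -1.3272]
[-1.4   1.01  2.07  0.41  1.24  2.35  2.53 -2.59 -3.19 -0.84  0.43]
free [ 0.5595  0.0912  0.0771  1.899  -1.3278] [-1.41  0.85  2.18  0.43  1.21  2.48  2.37 -2.61 -3.17 -0.8 ]
bush pix [[387.4 274.8]]
bush pix [[290.8 242. ]]
bush pix [[294.4 239.5]]
depth pt in slope frame [ 0.0166 -0.0656  0.0127]
depth pt in slope frame [-0.047  -0.025   0.0114]
depth pt in slope frame [0.0052 0.0156 0.0798]
depth pt in slope frame [ 0.0578 -0.0015  0.0384]
depth pt in slope frame [ 0.0002 -0.0084  0.0812]
```

```bash
cat > fit.py <<'E'
from h import *
from scipy.optimize import least_squares
def load(fn):
    z=np.load(fn);i=camera_info("wrist");f=192/np.tan(np.radians(i["fovy"]/2));K=np.array([[f,0,i["cx"]],[0,f,i["cy"]],[0,0,1]])
    M=z["R"]@i["tool_from_camera"];return z["im"],z["d"],(M[:3,:3],M[:3,3],K),z["R"]
def plane(d,P,v):
    w=cloud(d,P);J=jig(v[:3],v[3]);l=(w-J[:3,3])@J[:3,:3];rr=np.hypot(l[...,0],l[...,1])
    m=(abs(l[...,2]-.011)<.01)&(rr<.064)&(rr>.034);q=w[m];mm=np.ones(len(q),bool)
    for _ in range(6):
        c=q[mm].mean(0);n=np.linalg.svd(q[mm]-c)[2][2];n*=np.sign(n[2]);e=(q-c)@n;mm=abs(e)<.002
    l2=(c-J[:3,3])@J[:3,:3];print("plane",mm.sum(),"lean",np.degrees(np.arccos(n[2])).round(2),"yaw",np.arctan2(-n[1],-n[0]).round(4),"centroid height above slope model",l2[2].round(4));return c,n
def model(v,which):
    J=jig(v[:3],v[3]);th=v[4];p=[]
    for k in which:
        if k=="s":p.append([0,0,.085]);continue
        if k=="bo":p.append([.089,0,.037]);continue
        if k=="bi":p.append([.031,0,.037]);continue
        a=th+k*np.pi/2;p.append([.056*np.cos(a),.056*np.sin(a),.011])
    return np.array(p)@J[:3,:3].T+J[:3,3]
def fit(h,P,which,v0,c=None,n=None):
    def res(v):
        r=(proj(model(v,which),P)-h).ravel();J=jig(v[:3],v[3])
        if c is not None:r=np.r_[r,((c-J[:3,3])@J[:3,2]-.011)*1000,(v[3]-np.arctan2(-n[1],-n[0]))*100]
        return r
    s=least_squares(res,v0);print(s.x.round(4),s.fun.round(2));return s.x
E
python3 - <<'E'
from fit import *
im,d,P,A=load("pics/w1.npz")
v=[.559,.0915,.0764,1.898,-1.327]
c,n=plane(d,P,v)
g=cv2.cvtColor(im,cv2.COLOR_BGR2GRAY);big=cv2.resize(g[100:250,190:360],None,fx=4,fy=4,interpolation=cv2.INTER_CUBIC)
cs=cv2.HoughCircles(big,cv2.HOUGH_GRADIENT,1,100,param1=80,param2=18,minRadius=24,maxRadius=48)
if cs is not None:print((((cs[0][:,:2]+.5)/4-.5+[190,100])/.64).round(1).tolist(),cs[0][:,2])
h=np.array([[452,192],[525,291],[427,362],[350,272],[452,318]])*.64-.2
x=fit(h,P,[0,-1,2,1,"s"],v);x=fit(h,P,[0,-1,2,1,"s"],v,c,n)
print((proj(model(x,["bo","bi"]),P)/.64).round(1))
E
```

```text
plane 6774 lean 35.03 yaw 1.8927 centroid height above slope model 0.0119
[[450.4, 192.6], [425.8, 360.9]] [38.7 32.7]
[ 0.5614  0.0886  0.0777  1.9154 -1.365 ] [-0.31 -0.21  0.17  0.24  0.06  0.27  0.53 -0.2  -0.33 -0.06]
[ 0.5611  0.0894  0.0759  1.8969 -1.349 ] [-0.26  0.04 -0.07  0.02  0.21 -0.45  1.01 -0.31 -0.65  0.44 -0.28  0.42]
[[295.  241.8]
 [391.9 274.8]]
```

```bash
python3 - <<'E'
from fit import *
J=jig([.561,.0893,.0755],1.897);B=J@tool_in_slope(-1.349,0,0,.11);plan(cur(),B)
E
```

```text
rows 1 shift [-0.82, 26.22, 35.42] turn [0.0012, -0.0181, 0.1294]
path [[0.581, 0.03, 0.166]]
```

arm_command:
  moves: [1,-0.4,13.1,17.7,0,-0.009,0.065,1,-0.4,13.1,17.7,0,-0.009,0.065,1,0,0,0,0,0,0]

```text
clock: 3.8
tcp_pos: [0.5794, 0.0293, 0.1639]
orientation: [-0.301, 0.918, 0.258, -0.017]
wrist_force: [-0.1, 1.2, 0.2]
finger_gap: 0.0856
grip_force: 0.0
```

```bash
python3 - <<'E'
from fit import *
s=get_state();im,d=read_camera("wrist");np.savez("pics/w2.npz",im=im,d=d,R=cur(s));print(s["clock"],s["joint_pos"].round(3))
im,d,P,A=load("pics/w2.npz");v=[.561,.0893,.0755,1.897,-1.349]
print("in slope",(np.linalg.inv(jig(v[:3],v[3]))@A).round(3))
c,n=plane(d,P,v)
print("pred",(proj(model(v,[0,-1,2,1,"s","bo","bi"]),P)).round(1).tolist())
crop=im[20:330,100:450];cv2.imwrite("pics/w2.png",cv2.resize(crop,None,fx=1.9,fy=1.9,interpolation=cv2.INTER_CUBIC));print(crop.shape)
E
```

```text
3.8 [-0.331  0.624  0.206  1.56   0.471  2.164]
in slope [[ 0.218 -0.976  0.001 -0.001]
 [-0.976 -0.218  0.002  0.002]
 [-0.002 -0.001 -1.     0.108]
 [ 0.     0.     0.     1.   ]]
plane 8437 lean 35.09 yaw 1.8916 centroid height above slope model 0.0111
pred [[259.1, 126.6], [323.3, 192.0], [259.2, 249.2], [195.1, 192.3], [259.8, 228.2], [146.2, 178.5], [220.6, 194.1]]
(310, 350, 3)
```

View pics/w2.png

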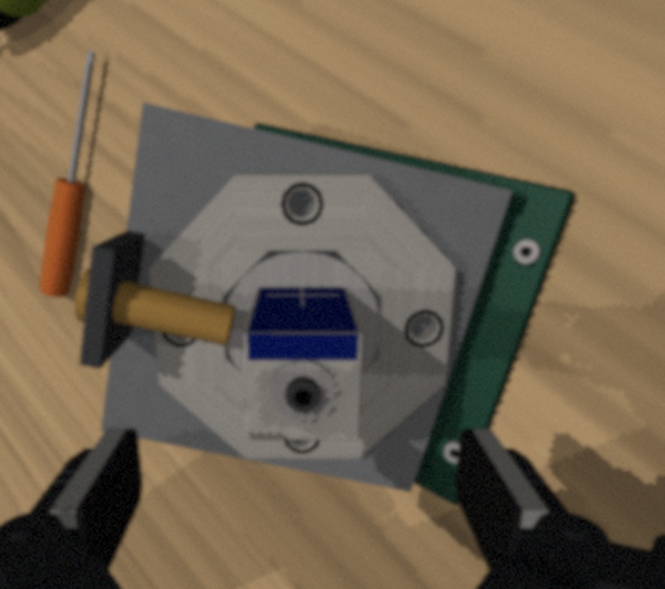

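The holes at (302,203) and (424,328) and the screw at (303,396) in the crop all match the model to within half a pixel. The fingers straddle the post symmetrically.

arm_command:
  moves: [1,0.7,-0.2,20,0,0,0,1,0.7,-0.2,20,0,0,0,1,0.7,0,19,0,0,0,1,0,0,0,0,0,0,-0.3,0,0,0,0,0,0,-0.3,0,0,0,0,0,0,-0.3,0,0,0,0,0,0,-0.3,0,0,0,0,0,0]
  newtons: 35

```text
clock: 4.85
tcp_pos: [0.5717, 0.0597, 0.1178]
orientation: [-0.299, 0.919, 0.256, -0.015]
wrist_force: [0.8, -4.0, 3.5]
finger_gap: 0.0394
grip_force: 39.1
```

```bash
python3 - <<'E'
from fit import *
s=get_state();print(s["wrist_force"].round(1),s["ft_torque"].round(2),s["finger_gap"],s["grip_force"])
print("in slope",(np.linalg.inv(jig([.561,.0893,.0755],1.897))@cur(s)).round(4))
E
```

```text
[ 0.8 -4.   3.5] [-0.79 -0.31  0.21] 0.03944341477719599 39.10417556762695
in slope [[ 2.166e-01 -9.762e-01 -2.000e-03 -1.500e-03]
 [-9.762e-01 -2.166e-01 -3.100e-03 -6.000e-04]
 [ 2.600e-03  2.700e-03 -1.000e+00  5.270e-02]
 [ 0.000e+00  0.000e+00  0.000e+00  1.000e+00]]
```

arm_command:
  moves: [-0.3,0,0,0,0,0,-0.15,-0.3,0,0,0,0,0,-0.15,-0.3,0,0,0,0,0,-0.15,-0.3,0,0,0,0,0,-0.15,-0.3,0,0,0,0,0,-0.15,-0.3,0,0,0,0,0,-0.15,-0.3,0,0,0,0,0,-0.15,-0.3,0,0,0,0,0,-0.15]

```text
clock: 5.85
tcp_pos: [0.5707, 0.0601, 0.1182]
orientation: [-0.256, 0.612, 0.731, 0.157]
wrist_force: [-2.7, -5.7, 6.1]
finger_gap: 0.0397
grip_force: 39.3
```

arm_command:
  moves: [-0.3,0,0,0,0,0,-0.1,-0.3,0,0,0,0,0,-0.053,-0.3,0,0,0,0,0,0]

```text
clock: 6.22
tcp_pos: [0.5706, 0.06, 0.1182]
orientation: [-0.244, 0.556, 0.775, 0.176]
wrist_force: [-2.0, -4.9, 5.7]
finger_gap: 0.0397
grip_force: 39.4
```

```bash
python3 - <<'E'
from fit import *
s=get_state();print(s["wrist_force"].round(1),s["ft_torque"].round(2),s["finger_gap"],s["grip_force"],s["joint_pos"].round(3))
X=np.linalg.inv(jig([.561,.0893,.0755],1.897))@cur(s)
print("in slope",X.round(4),"phi",np.arctan2(X[1,0],X[0,0]))
im,d=read_camera("wrist");np.savez("pics/w3.npz",im=im,d=d,R=cur(s))
crop=im[20:330,100:450];cv2.imwrite("pics/w3.png",cv2.resize(crop,None,fx=1.9,fy=1.9,interpolation=cv2.INTER_CUBIC))
E
```

```text
[-2.  -4.9  5.7] [-0.4   0.18  0.4 ] 0.0396929309943558 39.36156392097473 [-0.29   0.618  0.082  1.418  0.488  0.859]
in slope [[ 1.00e+00 -2.00e-04 -6.00e-04 -7.00e-04]
 [-2.00e-04 -1.00e+00 -1.90e-03  3.00e-04]
 [-6.00e-04  1.90e-03 -1.00e+00  5.26e-02]
 [ 0.00e+00  0.00e+00  0.00e+00  1.00e+00]] phi -0.00023936842812512737
```

View pics/w3.png

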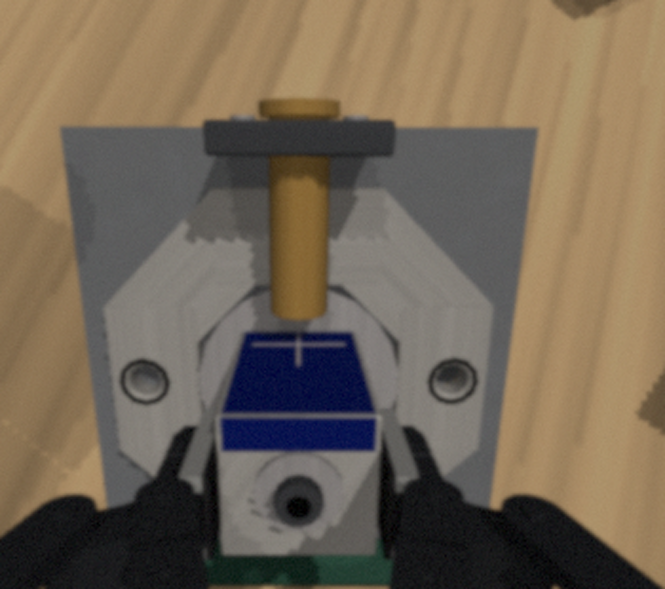

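The blue face now looks straight up the picture into the bush, and the wanted hole shows at (453,380) in the crop. I'll release, back off along the axis and check the angle.

arm_command:
  moves: [0.4,0,0,0,0,0,0,0.4,0,0,0,0,0,0,0.4,0,0,0,0,0,0,0.6,0,0,-25,0,0,0,1,0,0,-25,0,0,0,1,0,0,-25,0,0,0,1,0,0,0,0,0,0]

```text
clock: 7.15
tcp_pos: [0.5856, 0.019, 0.1795]
orientation: [-0.242, 0.556, 0.775, 0.176]
wrist_force: [0.3, 0.0, 0.0]
finger_gap: 0.0857
grip_force: 0.0
```

```bash
python3 - <<'E'
from fit import *
s=get_state();im,d=read_camera("wrist");np.savez("pics/w4.npz",im=im,d=d,R=cur(s));print(s["clock"],s["wrist_force"].round(1),s["finger_gap"])
im,d,P,A=load("pics/w4.npz");v=[.561,.0893,.0755,1.897,0]
X=np.linalg.inv(jig(v[:3],v[3]))@A;print("tcp in slope",X[:3,3].round(4),"phi",np.arctan2(X[1,0],X[0,0]).round(4))
c,n=plane(d,P,v)
h=proj(model(v,[-1,1,2,"s","bo","bi"]),P);print("pred",h.round(1).tolist())
g=cv2.resize(cv2.cvtColor(im,cv2.COLOR_BGR2GRAY),None,fx=4,fy=4,interpolation=cv2.INTER_CUBIC)
cs=cv2.HoughCircles(g,cv2.HOUGH_GRADIENT,1,80,param1=80,param2=20,minRadius=26,maxRadius=50)
if cs is not None:
    for q in cs[0]:
        p=(q[:2]+.5)/4-.5
        if np.min(np.hypot(*(h-p).T))<15:print("circle",p.round(2),q[2])
print("dark",[dark(im,p,9).round(2).tolist() for p in h[:2]])
crop=im[20:330,100:450];cv2.imwrite("pics/w4.png",cv2.resize(crop,None,fx=1.9,fy=1.9,interpolation=cv2.INTER_CUBIC))
E
```

```text
7.15 [0.3 0.  0. ] 0.08573640620417239
tcp in slope [-0.0013 -0.0008  0.1279] phi 0.0004
plane 7466 lean 35.1 yaw 1.8931 centroid height above slope model 0.0109
pred [[315.2, 187.8], [196.1, 188.1], [255.9, 241.5], [255.7, 219.1], [255.4, 85.9], [255.6, 161.1]]
circle [196. 187.] 32.3
circle [315.   187.75] 37.4
dark [[314.0, 184.47], [197.16, 183.68]]
```

View pics/w4.png

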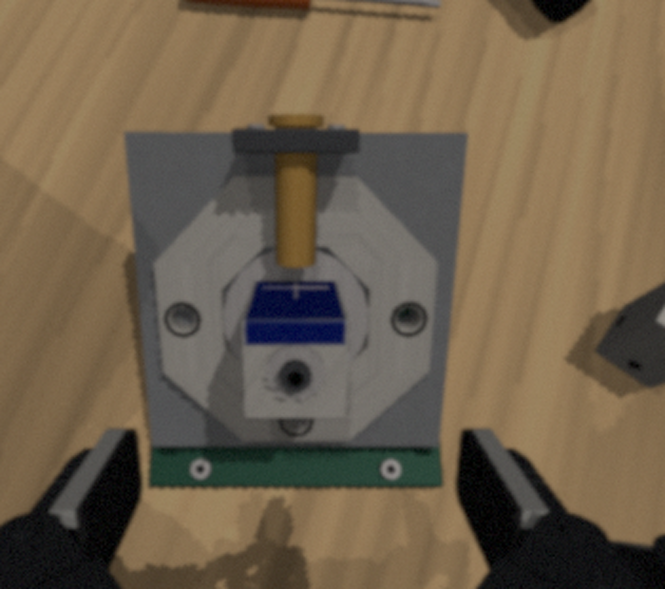

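The plate holes at (182,320) and (409,319), the slope edge and the foot edge are all level in the picture, so the plate stands at 0. Next, over to the pin.

```bash
python3 - <<'E'
from fit import *
B=T(np.array([[0,1,0],[1,0,0],[0,0,-1.]]),[.54,-.33,.2]);plan(cur(),B)
E
```

```text
rows 6 shift [-52.18, -18.57, -22.98] turn [-0.0162, -0.1008, 0.0526]
path [[0.585, -0.039, 0.167], [0.582, -0.099, 0.162], [0.577, -0.159, 0.163], [0.568, -0.217, 0.17], [0.555, -0.275, 0.182], [0.54, -0.33, 0.2]]
```

arm_command:
  moves: [1,-52.2,-18.6,-23,-0.016,-0.101,0.053,1,-52.2,-18.6,-23,-0.016,-0.101,0.053,1,-52.2,-18.6,-23,-0.016,-0.101,0.053,1,-52.2,-18.6,-23,-0.016,-0.101,0.053,1,-52.2,-18.6,-23,-0.016,-0.101,0.053,1,-52.2,-18.6,-23,-0.016,-0.101,0.053,1,0,0,0,0,0,0,1,0,0,0,0,0,0]

```text
clock: 8.2
tcp_pos: [0.539, -0.3285, 0.1992]
orientation: [-0.002, 0.707, 0.707, -0.001]
wrist_force: [0.3, 0.9, -0.4]
finger_gap: 0.086
grip_force: 0.0
```

```bash
cat > pin.py <<'E'
import sys
from fit import *
fn=sys.argv[1]
s=get_state();im,d=read_camera("wrist");np.savez(f"pics/{fn}.npz",im=im,d=d,R=cur(s));print(s["clock"],s["joint_pos"].round(3));print(cur(s).round(4))
print([(np.round(x["point"],1).tolist(),round(x["confidence"],2)) for x in recognise("wrist","index_pin")[:3]])
im,d,P,A=load(f"pics/{fn}.npz")
hsv=cv2.cvtColor(im,cv2.COLOR_BGR2HSV);m=(((hsv[...,0]<6)|(hsv[...,0]>174))&(hsv[...,1]>150)&(hsv[...,2]>50)).astype(np.uint8)
nl,lab,st,ct=cv2.connectedComponentsWithStats(m);w=cloud(d,P)
k=1+np.argmax(st[1:,4]);print("red",st[k].tolist(),ct[k].round(1))
q=w[(lab==k)&np.isfinite(w[...,2])];zt=np.percentile(q[:,2],97);t=q[q[:,2]>zt-.004]
print("red top z",zt.round(4),"top centre",t.mean(0).round(4),"box mid",((np.percentile(t,2,0)+np.percentile(t,98,0))/2).round(4),"pix",proj(t.mean(0),P).round(1))
print("pix of est",proj([.541,-.331,.095],P).round(1),proj([.541,-.331,.045],P).round(1))
cv2.imwrite(f"pics/{fn}.png",cv2.resize(im,(800,600),interpolation=cv2.INTER_CUBIC))
E
python3 pin.py w5
```

```text
8.2 [-0.674  0.437  0.149  1.287 -0.002  0.898]
[[ 8.000e-04  1.000e+00 -4.100e-03  5.390e-01]
 [ 1.000e+00 -8.000e-04  1.300e-03 -3.285e-01]
 [ 1.300e-03 -4.100e-03 -1.000e+00  1.992e-01]
 [ 0.000e+00  0.000e+00  0.000e+00  1.000e+00]]
[([257.8, 190.7], 0.92)]
red [253, 180, 19, 27, 386] [261.8 193.2]
red top z 0.0965 top centre [ 0.5419 -0.3332  0.0952] box mid [ 0.5418 -0.3334  0.0948] pix [[261.6 198.2]]
pix of est [[260.7 195.8]] [[260.3 181.1]]
```

View pics/w5.png

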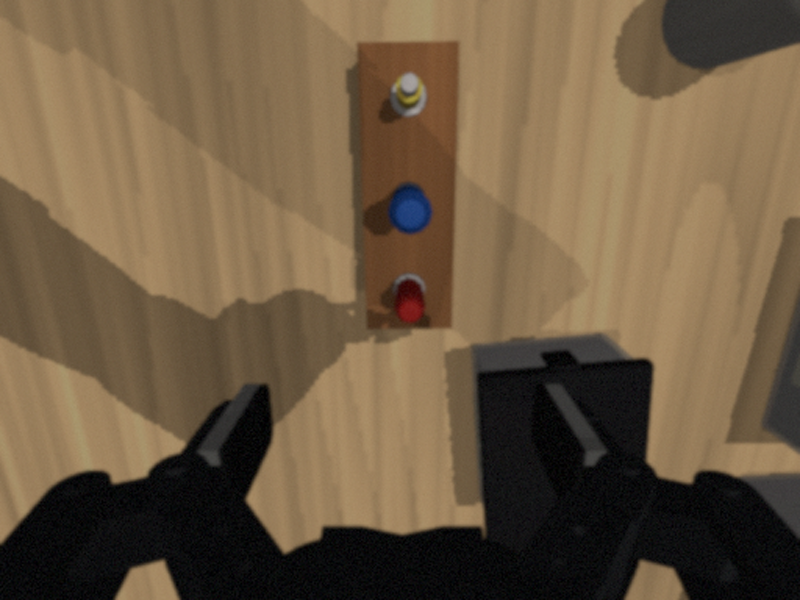

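The red pin is at (409,300) (800 px), alone at the block's end, with the tub's lid starting at (475,340). I'll come down partway with a narrower opening and measure again.

arm_command:
  moves: [0.06,-2.6,1.6,40,0,0,0,0.06,-2.6,1.6,40,0,0,0,0.06,0,0,0,0,0,0]

```text
clock: 8.68
tcp_pos: [0.5404, -0.3322, 0.1159]
orientation: [-0.005, 0.707, 0.707, -0.002]
wrist_force: [-0.7, -0.1, -0.5]
finger_gap: 0.0453
grip_force: 0.0
```

```bash
python3 pin.py w6; python3 - <<'E'
from fit import *
# two-view triangulation of knob red-blob (whole-knob centroid) check
import numpy as np
for fn in("w5","w6"):
    im,d,P,A=load(f"pics/{fn}.npz")
    print(fn,[proj([.5418,-.3333,z],P).round(1).tolist() for z in(.095,.049)])
E
```

```text
8.675 [-0.677  0.488  0.022  1.115 -0.002  0.894]
[[ 1.000e-04  1.000e+00 -9.700e-03  5.404e-01]
 [ 1.000e+00 -0.000e+00  4.900e-03 -3.322e-01]
 [ 4.900e-03 -9.700e-03 -9.999e-01  1.159e-01]
 [ 0.000e+00  0.000e+00  0.000e+00  1.000e+00]]
[([258.9, 220.9], 0.76)]
red [248, 203, 28, 42, 903] [261.5 224.4]
red top z 0.0963 top centre [ 0.5422 -0.3321  0.0951] box mid [ 0.5419 -0.3324  0.0946] pix [[261.5 234. ]]
pix of est [[259.6 232.3]] [[259.7 205. ]]
w5 [[[261.6, 198.2]], [[261.1, 184.2]]]
w6 [[[260.9, 235.6]], [[260.7, 209.5]]]
```

arm_command:
  moves: [0.06,-0.3,1,26,-0.005,-0.003,0,0.06,-0.2,1,26,-0.005,-0.002,0,0.06,0,0,0,0,0,0,0.06,0,0,0,0,0,0]

```text
clock: 9.28
tcp_pos: [0.5455, -0.3365, 0.0707]
orientation: [0.006, 0.708, 0.707, 0.001]
wrist_force: [0.6, -0.8, 0.1]
finger_gap: 0.0454
grip_force: 0.0
```

```bash
python3 -c "
from fit import *
s=get_state();print(cur(s).round(4),s['wrist_force'].round(1))"
```

```text
[[ 0.0013  1.      0.0096  0.5455]
 [ 1.     -0.0012 -0.008  -0.3365]
 [-0.008   0.0096 -0.9999  0.0707]
 [ 0.      0.      0.      1.    ]] [ 0.6 -0.8  0.1]
```

arm_command:
  moves: [0.06,0,0,0,0,0,0,0.06,0,0,0,0,0,0]

```text
clock: 9.52
tcp_pos: [0.545, -0.3363, 0.0697]
orientation: [0.006, 0.708, 0.707, 0.001]
wrist_force: [-0.3, -0.2, -0.4]
finger_gap: 0.0454
grip_force: 0.0
```

```bash
python3 -c "
from fit import *
s=get_state();print(cur(s).round(4),s['wrist_force'].round(1));X=np.linalg.inv(cur(s))@T(np.array([[0,1,0],[1,0,0],[0,0,-1.]]),[.542,-.3328,.064]);print((X[:3,3]*1e3).round(1),R.from_matrix(X[:3,:3]).as_rotvec().round(4))"
```

```text
[[ 0.0016  1.      0.0088  0.545 ]
 [ 1.     -0.0015 -0.0074 -0.3363]
 [-0.0074  0.0088 -0.9999  0.0697]
 [ 0.      0.      0.      1.    ]] [-0.3 -0.2 -0.4]
[ 3.6 -3.   5.6] [ 0.0088  0.0074 -0.0016]
```

arm_command:
  moves: [0.06,3.6,-3,5.6,0.0088,0.0074,-0.001,0.06,0,0,0,0,0,0,0.06,0,0,0,0,0,0]

```text
clock: 9.9
tcp_pos: [0.5413, -0.3322, 0.0625]
orientation: [-0.001, 0.707, 0.707, -0.0]
wrist_force: [0.1, 0.0, 0.0]
finger_gap: 0.0454
grip_force: 0.0
```

```bash
python3 pin.py w7; python3 -c "
from fit import *
s=get_state();X=np.linalg.inv(cur(s))@T(np.array([[0,1,0],[1,0,0],[0,0,-1.]]),[.542,-.3328,.064]);print((X[:3,3]*1e3).round(1),R.from_matrix(X[:3,:3]).as_rotvec().round(4))"
```

```text
9.9 [-0.677  0.522 -0.061  0.989 -0.     0.895]
[[ 5.000e-04  1.000e+00 -1.800e-03  5.413e-01]
 [ 1.000e+00 -5.000e-04  1.400e-03 -3.322e-01]
 [ 1.400e-03 -1.800e-03 -1.000e+00  6.250e-02]
 [ 0.000e+00  0.000e+00  0.000e+00  1.000e+00]]
[([256.7, 266.1], 0.98), ([261.0, 20.8], 0.49)]
red [243, 232, 37, 69, 2002] [260.4 267. ]
red top z 0.0961 top centre [ 0.5422 -0.3317  0.0949] box mid [ 0.5422 -0.3325  0.0944] pix [[260.6 285.2]]
pix of est [[257.9 283.9]] [[257.9 234.6]]
[-0.4  0.5 -1.2] [-0.0014 -0.0011 -0.0006]
```

arm_command:
  moves: [-0.7,0,0.5,0,0,0,0,-0.7,0,0,0,0,0,0,-0.7,0,0,0,0,0,0,-0.7,0,0,0,0,0,0]
  newtons: 50

```text
clock: 10.5
tcp_pos: [0.542, -0.3323, 0.063]
orientation: [-0.001, 0.707, 0.707, -0.0]
wrist_force: [0.3, -0.1, 1.2]
finger_gap: 0.0154
grip_force: 48.7
```

```bash
python3 -c "
from fit import *
s=get_state();print(cur(s).round(4),s['wrist_force'].round(1),s['finger_gap'],s['grip_force'])"
```

```text
[[ 6.000e-04  1.000e+00 -1.200e-03  5.420e-01]
 [ 1.000e+00 -6.000e-04  1.000e-03 -3.323e-01]
 [ 1.000e-03 -1.200e-03 -1.000e+00  6.300e-02]
 [ 0.000e+00  0.000e+00  0.000e+00  1.000e+00]] [ 0.3 -0.1  1.2] 0.015407106868457325 48.6820403393358
```

arm_command:
  moves: [-0.7,0,0,-40,0,0,0,-0.7,0,0,-55,0,0,0,-0.7,0,0,-55,0,0,0,-0.7,0,0,-20,0,0,0,-0.7,0,0,0,0,0,0]

```text
clock: 11.12
tcp_pos: [0.5431, -0.3332, 0.2348]
orientation: [0.001, 0.707, 0.707, 0.0]
wrist_force: [0.3, 0.0, -0.3]
finger_gap: 0.0153
grip_force: 49.9
```

```bash
python3 - <<'E'
from fit import *
s=get_state();print(s["finger_gap"],s["grip_force"]);A=cur(s)
v=[.561,.0893,.0755,1.897,0];J=jig(v[:3],v[3])
H=J@tool_in_slope(-np.pi/2,0,-.056,.125)
D,n=plan(A,H)
M=A.copy()
print("tip",[(M:=M@D,(M@[0,0,.05,1])[:3].round(3).tolist())[1] for _ in range(n)])
E
```

```text
0.015302711430654845 49.90715814521536
rows 8 shift [47.82, -12.01, 14.0] turn [0.0664, 0.0474, 0.1504]
path [[0.531, -0.285, 0.221], [0.526, -0.236, 0.21], [0.527, -0.185, 0.201], [0.536, -0.135, 0.194], [0.551, -0.086, 0.189], [0.574, -0.041, 0.185], [0.602, 0.002, 0.182], [0.637, 0.039, 0.178]]
tip [[0.528, -0.283, 0.171], [0.52, -0.23, 0.16], [0.519, -0.176, 0.152], [0.526, -0.122, 0.147], [0.541, -0.07, 0.143], [0.563, -0.021, 0.141], [0.592, 0.025, 0.139], [0.628, 0.066, 0.137]]
```

```bash
python3 - <<'E'
from fit import *
A=cur();v=[.561,.0893,.0755,1.897,0];J=jig(v[:3],v[3])
H=J@tool_in_slope(-np.pi/2,0,-.056,.185)
D,n=plan(A,H)
M=A.copy();Ji=np.linalg.inv(J)
print("tip in slope",[(M:=M@D,(Ji@M@[0,0,.05,1])[:3].round(3).tolist())[1] for _ in range(n)])
E
```

```text
rows 8 shift [45.68, -10.23, 6.89] turn [0.0664, 0.0474, 0.1504]
path [[0.533, -0.287, 0.228], [0.529, -0.241, 0.224], [0.533, -0.193, 0.222], [0.543, -0.147, 0.221], [0.56, -0.103, 0.222], [0.584, -0.062, 0.224], [0.613, -0.025, 0.226], [0.648, 0.007, 0.227]]
tip in slope [[-0.223, 0.149, 0.282], [-0.185, 0.139, 0.25], [-0.147, 0.122, 0.222], [-0.11, 0.098, 0.197], [-0.076, 0.067, 0.176], [-0.045, 0.031, 0.159], [-0.02, -0.011, 0.145], [0.0, -0.056, 0.135]]
```

arm_command:
  moves: [-0.7,45.7,-10.2,6.9,0.066,0.047,0.15,-0.7,45.7,-10.2,6.9,0.066,0.047,0.15,-0.7,45.7,-10.2,6.9,0.066,0.047,0.15,-0.7,45.7,-10.2,6.9,0.066,0.047,0.15,-0.7,45.7,-10.2,6.9,0.066,0.047,0.15,-0.7,45.7,-10.2,6.9,0.066,0.047,0.15,-0.7,45.7,-10.2,6.9,0.066,0.047,0.15,-0.7,45.7,-10.2,6.9,0.066,0.047,0.15]

```text
clock: 12.12
tcp_pos: [0.6471, 0.0094, 0.223]
orientation: [-0.298, 0.941, 0.154, -0.052]
wrist_force: [1.2, -0.4, -0.1]
finger_gap: 0.0156
grip_force: 49.9
```

arm_command:
  moves: [-0.7,0,0,0,0,0,0,-0.7,0,0,0,0,0,0,-0.7,0,0,0,0,0,0]

```text
clock: 12.5
tcp_pos: [0.6463, 0.0071, 0.2251]
orientation: [-0.296, 0.941, 0.156, -0.05]
wrist_force: [-0.9, 0.3, -0.6]
finger_gap: 0.0153
grip_force: 49.9
```

```bash
cat > ins.py <<'E'
import sys
from fit import *
v=[.561,.0893,.0755,1.897,0];J=jig(v[:3],v[3]);z=float(sys.argv[1])/1e3
s=get_state();A=cur(s);X=np.linalg.inv(J)@A
print(s["clock"],"tcp in slope",X[:3,3].round(4),"zaxis",X[:3,2].round(4),"phi",np.arctan2(X[1,0],X[0,0]).round(4),"F slope",(J[:3,:3].T@s["wrist_force"]).round(1),"gap",s["finger_gap"].round(4),s["joint_pos"].round(2))
Y=np.linalg.inv(A)@J@tool_in_slope(-np.pi/2,0,-.056,z);print("to go",(Y[:3,3]*1e3).round(1),R.from_matrix(Y[:3,:3]).as_rotvec().round(4))
if len(sys.argv)>2:
    fn=sys.argv[2];im,d=read_camera("wrist");np.savez(f"pics/{fn}.npz",im=im,d=d,R=A);im,d,P,A=load(f"pics/{fn}.npz")
    print("hole pred",proj(model(v,[-1]),P).round(1),"tip pred",proj((A@[0,0,.05,1])[:3],P).round(1),proj((A@[0,0,.018,1])[:3],P).round(1))
    cv2.imwrite(f"pics/{fn}.png",cv2.resize(im,(800,600),interpolation=cv2.INTER_CUBIC))
E
python3 ins.py 105
```

```text
Traceback (most recent call last):
  File "ins.py", line 5, in <module>
    print(s["clock"],"tcp in slope",X[:3,3].round(4),"zaxis",X[:3,2].round(4),"phi",np.arctan2(X[1,0],X[0,0]).round(4),"F slope",(J[:3,:3].T@s["wrist_force"]).round(1),"gap",s["finger_gap"].round(4),s["joint_pos"].round(2))
                                                                                                                                                                              ^^^^^^^^^^^^^^^^^^^^^
AttributeError: 'float' object has no attribute 'round'
```

```bash
sed -i 's/s\["finger_gap"\].round(4)/round(s["finger_gap"],4)/' ins.py; python3 ins.py 100
```

```text
12.5 tcp in slope [-0.0004 -0.0545  0.1828] zaxis [-0.0011  0.0037 -1.    ] phi -1.5691 F slope [ 0.1  0.8 -0.8] gap 0.0153 [-0.33  0.76  0.6   1.82  0.47  2.39]
to go [ 1.8 -0.4 82.8] [0.0011 0.0037 0.0017]
```

arm_command:
  moves: [-0.7,0.6,-0.2,28,0,0.001,0.001,-0.7,0.6,-0.2,28,0,0.001,0.001,-0.7,0.6,0,26,0,0.001,0,-0.7,0,0,0,0,0,0,-0.7,0,0,0,0,0,0,-0.7,0,0,0,0,0,0]

```text
clock: 13.25
tcp_pos: [0.634, 0.0521, 0.1593]
orientation: [-0.296, 0.941, 0.155, -0.048]
wrist_force: [-0.2, 0.4, -0.4]
finger_gap: 0.0156
grip_force: 49.9
```

```bash
python3 ins.py 75 w8
```

```text
13.25 tcp in slope [ 0.     -0.0572  0.1023] zaxis [-0.0023 -0.0015 -1.    ] phi -1.5704 F slope [ 0.2  0.  -0.6] gap 0.0156 [-0.27  0.72  0.37  1.6   0.49  2.45]
to go [-1.3 -0.  27.3] [ 0.0023 -0.0015  0.0004]
hole pred [[259.3 197.6]] tip pred [[259.9 214.3]] [[260.4 234.1]]
```

View pics/w8.png

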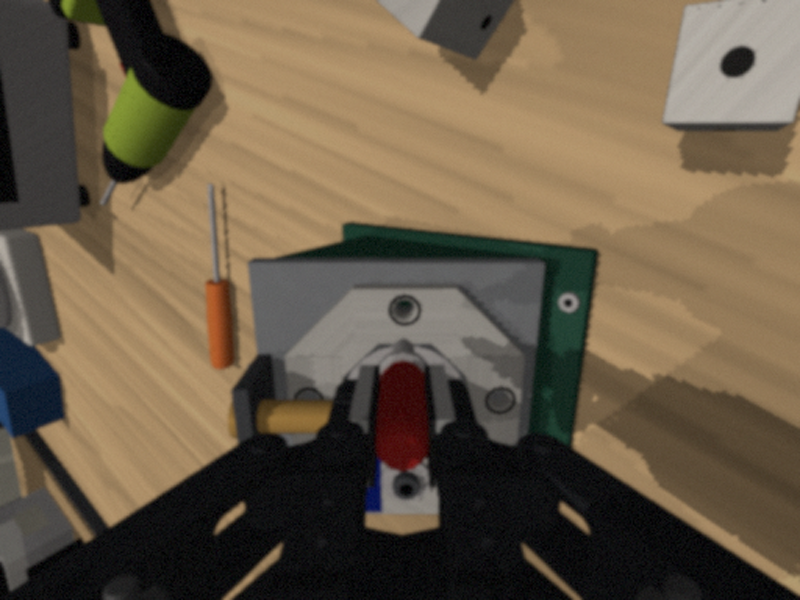

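The plate hole is at (404,309), as predicted, and the held pin's tip is near (404,340). I'll zoom in to check the pin's lie.

```bash
python3 - <<'E'
from fit import *
im,d,P,A=load("pics/w8.npz")
c=im[180:310,190:330];b=cv2.resize(c,None,fx=4.5,fy=4.5,interpolation=cv2.INTER_CUBIC)
b=cv2.convertScaleAbs(b,alpha=1.6,beta=10)
def ring(z,r,col):
    t=np.linspace(0,2*np.pi,60);p=np.c_[r*np.cos(t),r*np.sin(t),np.full(60,z),np.ones(60)]@A.T
    q=((proj(p[:,:3],P)-[190,180]+.5)*4.5-.5).astype(int);cv2.polylines(b,[q.reshape(-1,1,2)],True,col,1)
ring(.05,.002,(0,255,0));ring(.042,.005,(0,255,0));ring(.018,.011,(255,255,0));ring(-.032,.0085,(0,255,255))
cv2.imwrite("pics/w8c.png",b);print(b.shape)
E
```

```text
(585, 630, 3)
```

View pics/w8c.png

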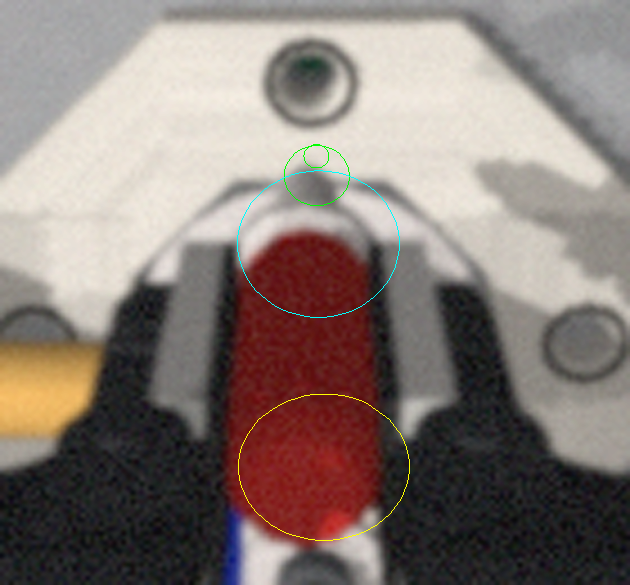

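```bash
python3 - <<'E'
from fit import *
for fn in("w6","w7","w8"):
    im,d,P,A=load(f"pics/{fn}.npz");w=cloud(d,P);t=(w-A[:3,3])@A[:3,:3]
    hsv=cv2.cvtColor(im,cv2.COLOR_BGR2HSV);m=((hsv[...,0]<6)|(hsv[...,0]>174))&(hsv[...,1]>150)&(hsv[...,2]>40)&(np.hypot(t[...,0],t[...,1])<.03)
    q=t[m];z0=np.percentile(q[:,2],2);k=q[q[:,2]<z0+.004]
    print(fn,"red zmin",z0.round(4),"zmax",np.percentile(q[:,2],98).round(4),"top x range",np.percentile(k[:,0],[3,97]).round(4),"y",np.percentile(k[:,1],[3,97]).round(4))
    # visible side generator line (max x for slices in z)
    for a in np.arange(z0+.008,z0+.05,.008):
        s=q[abs(q[:,2]-a)<.003]
        if len(s)>5:print("  z",a.round(3),"xmax",np.percentile(s[:,0],95).round(4),"ymid",((np.percentile(s[:,1],3)+np.percentile(s[:,1],97))/2).round(4))
    if fn=="w8":
        m=(abs(t[...,0])<.016)&(abs(t[...,1])<.016)&(t[...,2]>.008)&(t[...,2]<.075)&(hsv[...,1]<90);v,u=np.where(m)
        for r in range(200,250,2):
            s=t[r,255:264];print(r,s[4].round(4).tolist(),im[r,259].tolist())
E
```

```text
w6 red zmin 0.0206 zmax 0.0599 top x range [-0.0078  0.0036] y [-0.0059  0.0074]
  z 0.029 xmax 0.0048 ymid 0.0008
  z 0.037 xmax 0.0046 ymid 0.0013
  z 0.045 xmax 0.0045 ymid 0.001
  z 0.053 xmax 0.0044 ymid 0.0018
  z 0.061 xmax 0.0046 ymid 0.0013
w7 red zmin -0.0326 zmax 0.0082 top x range [-0.0078  0.0039] y [-0.0069  0.0061]
  z -0.025 xmax 0.0052 ymid -0.0005
  z -0.017 xmax 0.0053 ymid -0.0004
  z -0.009 xmax 0.0053 ymid -0.0004
  z -0.001 xmax 0.005 ymid -0.0004
  z 0.007 xmax 0.0052 ymid -0.0001
w8 red zmin -0.0324 zmax 0.0084 top x range [-0.0078  0.004 ] y [-0.0089  0.0043]
  z -0.024 xmax 0.0054 ymid -0.002
  z -0.016 xmax 0.0054 ymid -0.0023
  z -0.008 xmax 0.0054 ymid -0.0021
  z -0.0 xmax 0.0054 ymid -0.0021
  z 0.008 xmax 0.0054 ymid -0.0018
200 [-0.0077, -0.0003, 0.1032] [52, 54, 58]
202 [-0.0071, -0.0004, 0.0961] [69, 74, 75]
204 [-0.0076, -0.0004, 0.0922] [96, 101, 104]
206 [-0.0091, -0.0004, 0.0914] [78, 83, 87]
208 [-0.0104, -0.0004, 0.09] [87, 93, 96]
210 [-0.0127, -0.0004, 0.091] [128, 134, 138]
212 [-0.0147, -0.0004, 0.0915] [129, 136, 140]
214 [-0.0164, -0.0004, 0.0911] [125, 130, 135]
216 [-0.0184, -0.0004, 0.0912] [106, 113, 116]
218 [0.0013, -0.0007, 0.0402] [67, 69, 73]
220 [0.0006, -0.0007, 0.0383] [64, 63, 66]
222 [0.0014, -0.0008, 0.0333] [64, 64, 66]
224 [0.0069, -0.0009, 0.0176] [69, 72, 73]
226 [0.0073, -0.0009, 0.0139] [98, 101, 104]
228 [nan, nan, nan] [113, 116, 122]
230 [0.004, -0.0009, 0.0153] [87, 90, 102]
232 [0.0047, -0.0009, 0.0111] [18, 20, 63]
234 [0.0046, -0.0009, 0.0087] [5, 9, 55]
236 [0.0044, -0.0009, 0.0067] [14, 7, 54]
238 [0.0046, -0.001, 0.0037] [14, 16, 57]
240 [0.0042, -0.001, 0.0021] [3, 3, 52]
242 [0.0042, -0.001, -0.0004] [11, 10, 56]
244 [0.0047, -0.001, -0.0036] [6, 8, 52]
246 [0.0041, -0.001, -0.0046] [16, 14, 57]
248 [0.0044, -0.001, -0.0074] [3, 3, 53]
```

The pin is upright in the grip but sits about 3.2 mm off in tool −x and 1 mm in −y. I'll shift for that and come down to just above the hole.

arm_command:
  moves: [-0.7,1,0.6,12,0.001,-0.001,0,-0.7,0.9,0.6,12,0.001,0,0,-0.7,0,0,10,0,0,0,-0.7,0,0,0,0,0,0,-0.7,0,0,0,0,0,0,-0.7,0,0,0,0,0,0]

```text
clock: 14.05
tcp_pos: [0.6294, 0.071, 0.1299]
orientation: [-0.297, 0.941, 0.155, -0.049]
wrist_force: [0.0, 0.1, -0.4]
finger_gap: 0.0151
grip_force: 49.9
```

```bash
python3 ins.py 29 w9; python3 - <<'E'
from fit import *
im,d,P,A=load("pics/w9.npz")
c=im[180:310,190:330];b=cv2.resize(c,None,fx=4.5,fy=4.5,interpolation=cv2.INTER_CUBIC)
b=cv2.convertScaleAbs(b,alpha=1.6,beta=10)
def ring(x,y,z,r,col):
    t=np.linspace(0,2*np.pi,60);p=np.c_[x+r*np.cos(t),y+r*np.sin(t),np.full(60,z),np.ones(60)]@A.T
    q=((proj(p[:,:3],P)-[190,180]+.5)*4.5-.5).astype(int);cv2.polylines(b,[q.reshape(-1,1,2)],True,col,1)
ring(-.0032,-.0012,.05,.002,(0,255,0));ring(-.0032,-.0012,.042,.005,(0,255,0));ring(-.0032,-.0012,.018,.011,(255,255,0));ring(-.0032,-.0012,-.032,.0085,(0,255,255))
h=proj(model([.561,.0893,.0755,1.897,0],[-1]),P)[0];cv2.drawMarker(b,tuple(int(q) for q in (h-[190,180]+.5)*4.5),(255,0,255),0,12)
cv2.imwrite("pics/w9c.png",b)
E
```

```text
14.05 tcp in slope [-0.0009 -0.0589  0.067 ] zaxis [ 7.e-04  1.e-03 -1.e+00] phi -1.5705 F slope [-0.2 -0.  -0.4] gap 0.0151 [-0.25  0.72  0.29  1.51  0.5   2.47]
to go [-2.9 -0.9 38. ] [-0.0007  0.001   0.0003]
hole pred [[258.7 214.8]] tip pred [[259.9 214.4]] [[260.4 234.1]]
```

View pics/w9c.png

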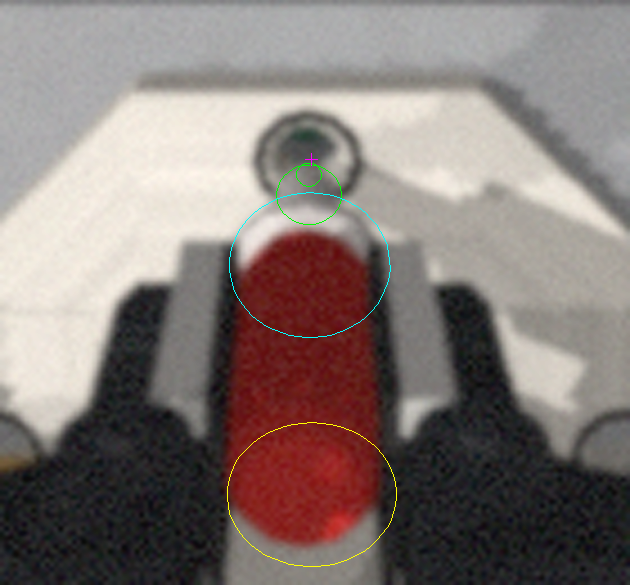

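The hole centre at (308,157) lines up with the pin's axis carried down to the plate, so I'll insert gently and watch the force.

arm_command:
  moves: [-0.7,0.4,0,5,0,0,0,-0.7,0,0,5,0,0,0,-0.7,0,0,4,0,0,0,-0.7,0,0,4,0,0,0,-0.7,0,0,0,0,0,0]

```text
clock: 14.72
tcp_pos: [0.6258, 0.0814, 0.1144]
orientation: [-0.297, 0.941, 0.155, -0.05]
wrist_force: [-0.2, -0.9, -0.1]
finger_gap: 0.0155
grip_force: 49.9
```

```bash
python3 ins.py 29
```

```text
14.725 tcp in slope [-0.0008 -0.0588  0.0481] zaxis [ 0.0015  0.0023 -1.    ] phi -1.5709 F slope [-0.7  0.5  0.4] gap 0.0155 [-0.24  0.72  0.25  1.47  0.51  2.48]
to go [-2.8 -0.7 19.1] [-0.0015  0.0023 -0.0001]
```

arm_command:
  moves: [-0.7,0,0,4,0,0,0,-0.7,0,0,4,0,0,0,-0.7,0,0,3,0,0,0,-0.7,0,0,3,0,0,0,-0.7,0,0,0,0,0,0]

```text
clock: 15.35
tcp_pos: [0.6233, 0.089, 0.1031]
orientation: [-0.297, 0.941, 0.155, -0.05]
wrist_force: [0.1, -0.1, -0.7]
finger_gap: 0.0156
grip_force: 49.9
```

```bash
python3 ins.py 29
```

```text
15.35 tcp in slope [-0.0008 -0.0589  0.0342] zaxis [ 0.0013  0.0021 -1.    ] phi -1.5708 F slope [-0.5 -0.  -0.5] gap 0.0156 [-0.23  0.72  0.22  1.43  0.51  2.5 ]
to go [-2.9 -0.8  5.2] [-0.0013  0.0021  0.    ]
```

arm_command:
  moves: [-0.7,0,0,2,0,0,0,-0.7,0,0,1.5,0,0,0,-0.7,0,0,1,0,0,0,-0.7,0,0,0,0,0,0]

```text
clock: 15.85
tcp_pos: [0.6226, 0.0912, 0.0996]
orientation: [-0.297, 0.941, 0.155, -0.05]
wrist_force: [-0.7, -0.7, -0.3]
finger_gap: 0.0156
grip_force: 49.9
```

```bash
python3 ins.py 29
```

```text
15.85 tcp in slope [-0.0009 -0.059   0.03  ] zaxis [ 0.0012  0.0017 -1.    ] phi -1.5708 F slope [-0.6  0.8 -0. ] gap 0.0156 [-0.22  0.72  0.22  1.42  0.51  2.5 ]
to go [-3.  -0.9  1. ] [-0.0012  0.0017  0.    ]
```

arm_command:
  moves: [-0.7,0,0,1,0,0,0,-0.7,0,0,1,0,0,0,-0.7,0,0,1,0,0,0,-0.7,0,0,0,0,0,0]

```text
clock: 16.35
tcp_pos: [0.6227, 0.0916, 0.099]
orientation: [-0.296, 0.941, 0.155, -0.049]
wrist_force: [-0.4, -5.9, 8.7]
finger_gap: 0.0154
grip_force: 51.1
```

```bash
python3 ins.py 29
```

```text
16.35 tcp in slope [-0.0009 -0.0592  0.0293] zaxis [-7.e-04 -3.e-04 -1.e+00] phi -1.5708 F slope [ 0.5  2.3 10.2] gap 0.0154 [-0.22  0.71  0.21  1.42  0.51  2.5 ]
to go [-3.2 -0.9  0.3] [ 0.0007 -0.0003 -0.    ]
```

The collar is down with 10 N along the axis, at the expected height. Releasing and backing off.

arm_command:
  moves: [-0.3,0,0,-1.5,0,0,0,0.1,0,0,0,0,0,0,0.1,0,0,0,0,0,0,0.1,0,0,0,0,0,0,0.1,0,0,-25,0,0,0,0.1,0,0,-40,0,0,0,0.1,0,0,-50,0,0,0,0.1,0,0,-20,0,0,0]

```text
clock: 17.35
tcp_pos: [0.6485, 0.0171, 0.2112]
orientation: [-0.296, 0.941, 0.155, -0.048]
wrist_force: [-0.2, 0.7, -0.5]
finger_gap: 0.0465
grip_force: 0.0
```

arm_command:
  moves: [0.1,0,0,0,0,0,0,0.1,0,0,0,0,0,0,0.1,0,0,0,0,0,0]

```text
clock: 17.73
tcp_pos: [0.6467, 0.0196, 0.2078]
orientation: [-0.298, 0.941, 0.155, -0.051]
wrist_force: [-0.2, -0.4, 0.1]
finger_gap: 0.0468
grip_force: 0.0
```

```bash
python3 - <<'E'
from fit import *
v=[.561,.0893,.0755,1.897,0];J=jig(v[:3],v[3])
s=get_state();im,d=read_camera("wrist");np.savez("pics/w10.npz",im=im,d=d,R=cur(s));im,d,P,A=load("pics/w10.npz")
print(s["clock"],s["wrist_force"].round(1),s["finger_gap"])
w=cloud(d,P);l=(w-J[:3,3])@J[:3,:3];hsv=cv2.cvtColor(im,cv2.COLOR_BGR2HSV)
m=((hsv[...,0]<6)|(hsv[...,0]>174))&(hsv[...,1]>150)&(hsv[...,2]>40)&(np.hypot(l[...,0],l[...,1]+.056)<.04)
q=l[m];print("red z range",np.percentile(q[:,2],[2,50,98]).round(4),"x",np.percentile(q[:,0],[2,98]).round(4),"y",np.percentile(q[:,1],[2,98]).round(4))
b=im[40:340,70:450];cv2.imwrite("pics/w10.png",cv2.resize(b,None,fx=1.9,fy=1.9,interpolation=cv2.INTER_CUBIC))
E
```

```text
17.725 [-0.2 -0.4  0.1] 0.046833807270740616
red z range [0.0252 0.0591 0.0622] x [-0.0073  0.007 ] y [-0.0648 -0.0512]
```

View pics/w10.png

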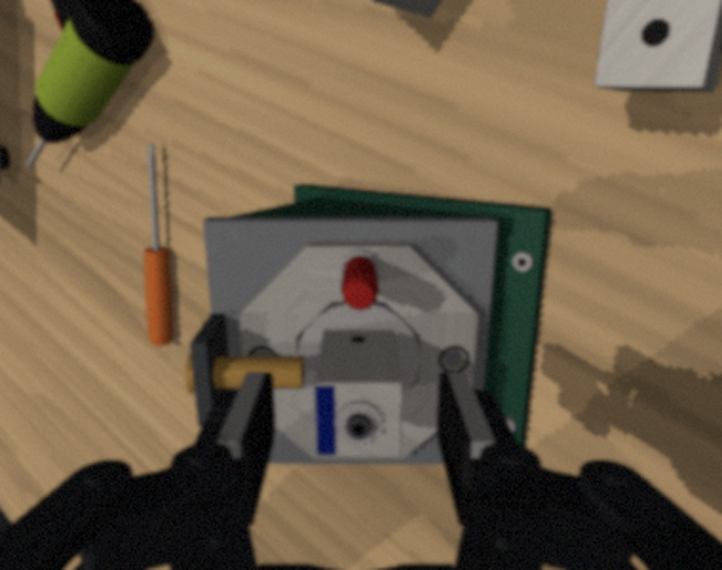

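The pin stands upright at (360,280) with its knob top 61–62 mm above the slope, where a seated collar puts it (11 + 50 mm). The blue face looks at the bush and the gripper is clear.

```bash
python3 -c "
from workcell import *
print(hand_in())"
```

```text
the job is handed in; nothing more can be done
None
```

The blue face now looks squarely into the drill bush, the red-knobbed pin is fully home with its collar down on the plate, nothing else was touched, and the job was handed in at about 18 s of the allowed 58 s.

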